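# Close the tea caddy under its inner lid, keep the outer lid in hand

## Robot

A 7-joint arm with a two-finger parallel gripper is mounted at the origin on the work surface. World frame = base frame: x ahead of the robot, y to its left, z up, the work surface at z = 0. Lengths are in m, angles in rad, forces in N, time in s.
With the tool pointing down it reaches from about 0.35 to 0.9 m from the base axis. Payload 7.2 kg.
Tool frame: the origin (TCP) lies on the centre line of the jaws, within the pads' length; the fingertips stand 25 mm ahead of it and the grasp point (between the pads) lies 6 mm ahead of it (robot.tip_reach is the distance from the TCP to the fingertips, in m); z points along the fingers, y is the line along which they close (so a half turn about z gives the same grasp; the last joint's range is limited). The gripper opens to 85 mm and grips with 20 to 120 N. Pads are 22 mm wide; open, the fingers measure 114 mm over their backs; the gripper's body (76 mm by 85 mm) begins 54 mm behind the grasp point. The pads swing forward as they close: fully open they stand 13 mm farther back than shut.
Start: joints at [-1.252, 0.411, -0.013, 1.596, 0.006, 1.134, -0.082], TCP at [0.236, 0.579, 0.256] pointing down, gripper open.
Joint ranges: [-2.95, 2.95], [-0.29, 1.99], [-1.47, 1.44], [0.14, 2.54], [-1.03, 4.17], [0.13, 1.85], [-2.86, 2.86]. Speed limits (rad/s): [2.39, 2.39, 3.01, 3.01, 3.14, 3.14, 3.14].

## Interface

Orientations are given as a rotation vector (axis times angle).
In Python, from plant import sense, camera, robot gives the robot as it stands. The module is installed in compiled form; this text tells all that it offers.
- The arm moves only by the shell command python3 -m handwheel 'ROWS' [FORCE]. ROWS is JSON, a list of rows, each a list of 3 entries, a list of its own where there are three numbers: the turn, a rotation vector about the tool's x, y, z in degrees, then the shift along the tool's x, y, z in mm, then the closure, from -1 (fully open) to 1 (shut). In form: [[[wx, wy, wz], [x, y, z], fingers], ...]. A call has 1 to 12 rows; each row shifts and turns the commanded pose from where the row before left it, along the tool's axes as they then stand; what a row does not reach is not made up. A row lasts 1/8 s, in which the tool goes at most 62.5 mm and 10.7 degrees, less where a joint would pass 70% of its speed; a pose out of reach is approached as far as the arm can. A call is refused whole if a number of a shift passes 62.5 or a number of a turn 10.7, either way. A call with a gripper value outside its range is refused whole. The fingers move at their own pace and stop on an object; FORCE is the grip in N (left out, the last holds). Time passes only in rows, so rows that do not move let the fingers close. It gives the time, the measured TCP pose, the force, the opening and the grip force at its end, in the units of the state.
- sense(): the state, without advancing time (a new reading comes with each control period).
- camera(name): name is "side" or "top" or "wrist"; returns a dict with "image" (480x640x3 uint8, red, green, blue), "fx", "fy", "cx", "cy" (pixels), "R" (3x3) and "t" (3): a world point X has camera coordinates R X + t; the wrist camera has in their place "T_tool_cam" (4x4, takes a point from camera to tool coordinates, whose origin is the TCP and whose axes are the flange's). Camera axes: x right, y down, z forward; pixel columns grow to the right and rows downward; lengths in m; the calibration is good to about 2 mm. A picture is of the moment at which its call begins: read the wrist's pose just before it. There is no depth.
- robot.job_done(): hands the job in; it is judged then, once.
The state is a dict: "time_s": time; "qpos": joint angles; "qd": joint speeds; "joint_efforts": joint torques, N m; "position": TCP position; "ee_rot": TCP orientation; "wrist_force": force on the tool from outside, world axes, zero at the start; "moment": the same for the moment, N m; "grip_width": finger opening in m; "grasp_force": force on a finger pad.
Only numpy, scipy, OpenCV 4.12 (cv2) and the standard library are available. Lean on these libraries where they do the work, as an engineer would, in place of code of your own. Each camera call takes 0.05 s, during which the arm holds its last target. There are 200 camera calls.

## Task

The porcelain tea caddy stands open, and its two lids lie beside it nested together, the bamboo outer lid sitting over the steel inner lid; the outer lid is wanted at the sink, but the tea must not stay open. Carry both lids over together by the inner lid's two finger tabs, lower them onto the caddy and press until you feel the inner lid stop fully home in the neck. Then lift the outer lid alone by its knob, leaving the inner lid shut where it is and the caddy where it stood, and finish while still holding the outer lid level in the air, a good hand's breadth above its closed place; disturb nothing else on the counter.

Things in the scene. Friction and masses are not known exactly. Their poses are not given: they have to be found in the camera images.
- caddy: white porcelain tea caddy, loose, about 0.7 kg, 106 mm high: body 80 mm across up to 58 mm high, rounded shoulder up to 78 mm, then an upright neck 50 mm across outside, 44 mm bore, 28 mm long. It stands open and upright. Origin at the centre of its underside, z up
- caddy_mouth (a point): centre of the caddy's open mouth, level with the rim, 106 mm above the counter; z up. A rubber gasket lines the bore about 8 mm below the rim, leaving a 36 mm opening: lids merely laid on perch about 11 mm proud; it takes up to about 10 N of push to enter it, then about 3 N to slide on, until the flange stops hard on the rim
- inner_lid: stainless inner lid, about 0.09 kg. From below: round plug 39 mm across, 20 mm long, tapered foot; flange 54 mm across, 5 mm thick; two finger tabs towards its own +y and -y, 18 mm wide, 12 mm tall, flat outer faces 68.5 mm apart. Origin at the centre of the plug's underside, z up along its axis
- inner_mid (a point): point on the inner lid's axis at mid-height of its tabs, 19 mm above the plug's underside, 1 mm below the flange's underside. Lid home: this point is on the mouth's axis, 1 mm below caddy_mouth; any turn about the axis will do. The tabs stick out 2.7 mm past the outer lid's skirt through notches: gripping across both tabs lifts both lids
- outer_lid: bamboo outer lid, about 0.07 kg: cap 63 mm across with an 18 mm deep skirt, notched for the tabs, and a knob on top. It sits loosely over the inner lid's flange; pulling the knob lifts the outer lid only. Origin on its axis at the skirt's lower edge, 34 mm below the knob's centre; z up
- outer_knob (a point): centre of the outer lid's round knob head, 24 mm across, 16 mm tall, on an 8 mm high stem; the cap's upper face is 16 mm below this point. Nested, this point is 28 mm above inner_mid. z is the lid's axis, up
- mixing_bowl: stainless mixing bowl, 180 mm across, 75 mm high; bystander; origin at the centre of its underside
- tea_cup: small white handleless tea cup, 72 mm across, 55 mm high; bystander; origin at the centre of its underside
- glass_jar: empty open glass jar, 80 mm across, 112 mm high; bystander (not the caddy); origin at the centre of its underside
- dumpling_press: pink plastic dumpling press lying open, 212 by 84 mm along its own y and x, 16 mm high; bystander; origin at the centre of its underside
- chopstick0: bamboo chopstick lying on the counter along its own x, 240 mm long, 7 mm thick; bystander; origin under its middle
- chopstick1: the second, equal chopstick; bystander; origin under its middle
- kettle_switch (a joint): small toggle switch on the black electric kettle base (160 mm across, 38 mm high, fixed at the far left corner of the counter), rad: 0 off, 0.75 on; leave it off
Mind the look-alikes: they are no part of the job. There is more than one size of the outer_lid; the job needs the middle-sized. What is shaped like the caddy but yellow is not meant.

How it is judged:
By the outcome, as a careful person would: the job done as asked, in the order asked, and still so for the second after the job is handed in, while the arm keeps its last pose, push and grip.
It also fails if it takes over 54 s, if anything falls off the work surface, if the arm or the gripper's body presses on something with over 40 N, if the wrist force passes 120 N, or if a joint passes its speed limit or range.

## Working session

There is one attempt and no reset: what is moved stays moved. The work goes in short steps, Python scripts to look and compute and a shell command to move; the robot and the scene stay as the last step left them, time stands still between calls to the robot, and variables do not carry over. Pictures are saved under pics/ and viewed, at most 11 in all, crops included, and the job is handed in when it is done.

```bash
mkdir -p pics; cat > h.py <<'E'
import numpy as np, cv2, json
from scipy.spatial.transform import Rotation as Ro
from plant import sense, camera, robot
def cam(name, fn):
    s=sense(); c=camera(name); cv2.imwrite('pics/'+fn+'.png', c['image'][:,:,::-1])
    K=np.array([[c['fx'],0,c['cx']],[0,c['fy'],c['cy']],[0,0,1.]])
    if name=='wrist':
        T=np.eye(4);T[:3,:3]=Ro.from_rotvec(s['ee_rot']).as_matrix();T[:3,3]=s['position']
        W=np.linalg.inv(T@np.array(c['T_tool_cam']));R,t=W[:3,:3],W[:3,3]
    else: R,t=np.array(c['R']),np.array(c['t'])
    P=K@np.c_[R,t]; np.save('pics/'+fn+'.npy',P); return P
def tri(obs): # [(fn,u,v)]
    A=[]
    for f,u,v in obs:
        P=np.load('pics/'+f+'.npy'); A+= [u*P[2]-P[0], v*P[2]-P[1]]
    X=np.linalg.svd(np.array([a/np.linalg.norm(a[:3]) for a in A]))[2][-1]; X=X[:3]/X[3]
    e=[proj(f,X)-[u,v] for f,u,v in obs]
    return X.round(4),np.round(e,1).tolist()
def proj(f,X):
    p=np.load('pics/'+f+'.npy')@np.r_[X,1]; return p[:2]/p[2]
def atz(f,u,v,z):
    P=np.load('pics/'+f+'.npy'); A=np.array([u*P[2]-P[0], v*P[2]-P[1]])
    return np.linalg.solve(A[:,:2],-A[:,3]-A[:,2]*z).round(4)
E
python3 - <<'E'
from h import *
for n in('top','side','wrist'): cam(n,n+'0')
s=sense(); print(s); print(Ro.from_rotvec(s['ee_rot']).as_matrix().round(3))
E
```

```text
{'time_s': 0.15, 'qpos': array([-1.25218829,  0.41176638, -0.01272416,  1.59684851,  0.005617  ,
        1.13429164, -0.08220151]), 'qd': array([-2.20518451e-03, -2.25363406e-03, -9.30129023e-05, -2.10900822e-03,
        1.22464959e-03,  2.72864301e-04, -1.47259970e-03]), 'joint_efforts': array([ 1.90056664e-03, -6.01035547e+01,  6.83152657e-01, -2.99645931e+01,
        1.39806338e-02,  7.85396813e-03, -4.77893607e-06]), 'position': array([0.23566652, 0.57849033, 0.25561622]), 'ee_rot': array([-6.03725110e-01, -3.08288713e+00,  1.99427770e-03]), 'wrist_force': array([ 0.60759734,  0.74186297, -0.25875952]), 'moment': array([ 0.06166611, -0.05772855,  0.01274996]), 'grasp_force': 0.0, 'grip_width': 0.08541392345757848}
[[-0.926  0.377 -0.   ]
 [ 0.377  0.926 -0.001]
 [-0.    -0.001 -1.   ]]
```

View pics/top0.png

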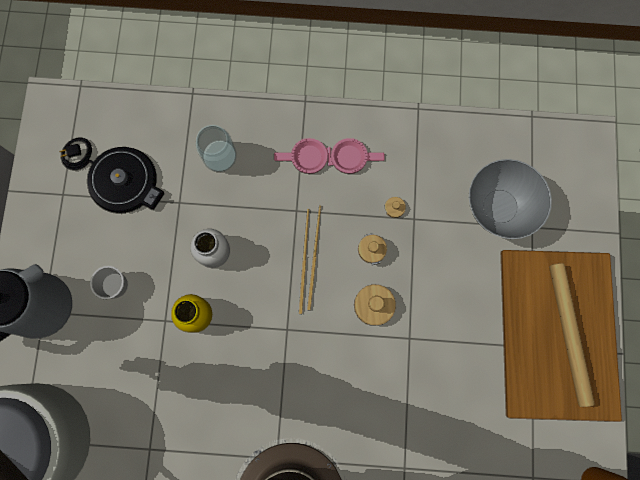

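View pics/side0.png

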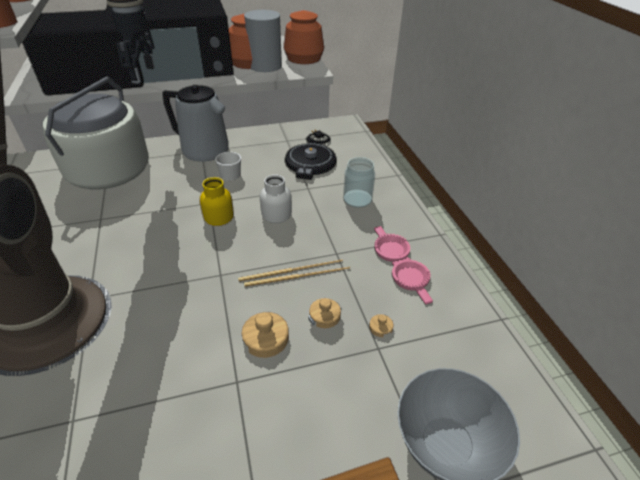

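The top view shows the middle lid with its knob near (375,246) and the white caddy's mouth near (207,242). In the side view the knob is near (325,302) and the mouth near (275,181). The yellow caddy and the large and small lids are decoys.

```bash
python3 - <<'E'
from h import *
print('knob',tri([('top0',375,246),('side0',325,303)]))
print('mouth',tri([('top0',207,242),('side0',275,181)]))
a=cv2.imread('pics/top0.png')[215:275,335:415]; b=cv2.imread('pics/side0.png')[282:342,285:365]
cv2.imwrite('pics/c0.png',np.hstack([cv2.resize(i,None,fx=5,fy=5,interpolation=2) for i in(a,b)]))
# other points on the counter
for n,p in dict(big=(376,304),small=(396,207),ch1=(319,207),ch2=(310,309),ch3=(300,312),jar=(218,155),cup=(108,282),yel=(192,315)).items(): print(n,atz('top0',*p,0.02))
E
```

```text
knob (array([ 0.5335, -0.1445,  0.0575]), [[0.0, -0.2], [-0.2, 0.0]])
mouth (array([0.5085, 0.2081, 0.1072]), [[0.1, -0.4], [-0.4, 0.1]])
big [ 0.4122 -0.1565]
small [ 0.6326 -0.1907]
ch1 [ 0.6203 -0.0179]
ch2 [ 0.3914 -0.014 ]
ch3 [0.3834 0.0072]
jar [0.7262 0.221 ]
cup [0.419 0.431]
yel [0.3606 0.2399]
```

View pics/c0.png

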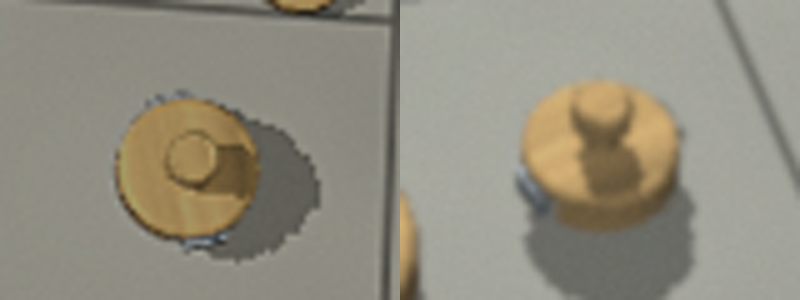

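The crop shows both steel tabs of the middle lid: top view about (366,234.6) and (376,263.4).

```bash
cat >> h.py <<'E'
def plan(target, tabdir=None):
    s=sense(); M=Ro.from_rotvec(s['ee_rot']).as_matrix()
    d=M.T@(np.array(target)-s['position'])*1000
    print('shift tool mm',d.round(1))
    if tabdir is not None:
        v=M.T@np.r_[tabdir,0]; a=np.degrees(np.arctan2(-v[0],v[1])); a=(a+90)%180-90
        print('turn z deg',a.round(1),'q7',s['qpos'][6].round(2))
    w=np.degrees((Ro.from_matrix(M).inv()*Ro.from_matrix(np.c_[M[:,0]*[1,1,0],M[:,1]*[1,1,0],[0,0,-1]])).as_rotvec()); print('level fix',w.round(2))
E
python3 - <<'E'
from h import *
a=atz('top0',366,234.6,0.019);b=atz('top0',376,263.4,0.019);print(a,b,(a+b)/2,np.linalg.norm(a-b))
print(camera('wrist')['T_tool_cam'])
plan([0.5335,-0.1445,0.24],a-b)
E
```

```text
[ 0.5648 -0.1268] [ 0.5015 -0.1522] [ 0.53315 -0.1395 ] 0.06820593815790531
[[ 1.37874908e-05 -9.46202889e-01 -3.23573936e-01  8.45294030e-02]
 [ 9.99999444e-01 -3.28162095e-04  1.00222969e-03 -2.28595957e-04]
 [-1.05449733e-03 -3.23573770e-01  9.46202359e-01 -1.17053028e-01]
 [ 0.00000000e+00  0.00000000e+00  0.00000000e+00  1.00000000e+00]]
shift tool mm [-548.6 -557.3   16.3]
turn z deg 46.0 q7 -0.08
level fix [-0.06  0.    0.  ]
```

```bash
python3 -m handwheel '[[[0,0,0],[-42,-43,1],-1],[[0,0,0],[-42,-43,1],-1],[[0,0,0],[-42,-43,1],-1],[[0,0,0],[-42,-43,1],-1],[[0,0,0],[-42,-43,1],-1],[[0,0,0],[-42,-43,1],-1],[[0,0,0],[-42,-43,1],-1],[[0,0,0],[-42,-43,1],-1],[[0,0,0],[-42,-43,1],-1],[[0,0,0],[-42,-43,1],-1],[[0,0,0],[-42,-43,1],-1],[[0,0,0],[-42,-43,1],-1]]'
python3 -m handwheel '[[[0,0,0],[-40,-40,1],-1],[[0,0,9.2],[0,0,0],-1],[[0,0,9.2],[0,0,0],-1],[[0,0,9.2],[0,0,0],-1],[[0,0,9.2],[0,0,0],-1],[[0,0,9.2],[0,0,0],-1],[[0,0,0],[0,0,0],-1]]'
python3 - <<'E'
from h import *
a=np.array([0.5648,-0.1268])-[0.5015,-0.1522]
plan([0.5335,-0.1425,0.24],a); print(sense()['qpos'].round(2)); cam('wrist','w1')
print(proj('w1',[.533,-.142,.055]))
E
```

```text
time_s: 1.7
position: [0.5084, -0.0908, 0.2444]
ee_rot: [0.603, 3.083, 0.001]
wrist_force: [0.9, 1.8, -0.1]
grip_width: 0.0854
grasp_force: 0.0
time_s: 2.58
position: [0.5298, -0.1411, 0.2431]
ee_rot: [-1.759, -2.603, 0.001]
wrist_force: [0.4, -0.4, 1.5]
grip_width: 0.0856
grasp_force: 0.0
shift tool mm [-2.7  2.9  3.1]
turn z deg 0.0 q7 0.78
level fix [-0.02  0.    0.  ]
[-0.34  0.33  0.65  1.83 -0.23  1.05  0.78]
[326.11212281 217.58734711]
```

View pics/w1.png

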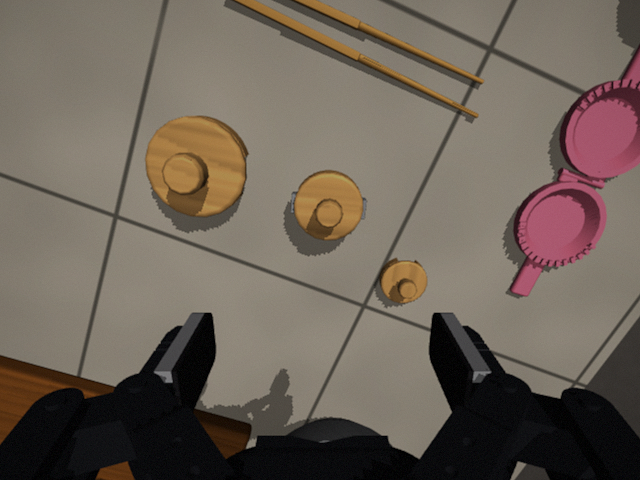

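The wrist view shows the middle lid with its knob top near (329,210), the left tab at (294,202) and the right tab at (364,208). The fingers are clear of its neighbours.

```bash
python3 - <<'E'
from h import *
im=cv2.imread('pics/w1.png')[150:260,270:390]
hsv=cv2.cvtColor(im,cv2.COLOR_BGR2HSV)
m=(hsv[...,1]>90)&(hsv[...,2]>60); n,l,st,ce=cv2.connectedComponentsWithStats(m.astype(np.uint8)); i=1+st[1:,4].argmax(); print(st[i],ce[i]+[270,150])
print('knob2',tri([('top0',375,246),('side0',325,303),('w1',329,211)]))
a=atz('w1',294,202,.022);b=atz('w1',364,208,.022);print(a,b,(a+b)/2,np.linalg.norm(a-b))
print(atz('w1',329,211,.055)); plan([*(a+b)/2,.024+.006],b-a)
cv2.imwrite('pics/c1.png',cv2.resize(im,None,fx=6,fy=5.4,interpolation=2))
E
```

```text
[  24   20   69   71 3807] [328.03729971 205.0929866 ]
knob2 (array([ 0.5343, -0.1407,  0.0515]), [[-2.0, -0.2], [-0.4, 0.5], [-0.9, 4.6]])
[ 0.504  -0.1478] [ 0.5657 -0.129 ] [ 0.53485 -0.1384 ] 0.06450062015205743
[ 0.5331 -0.1358]
shift tool mm [  0.6   5.7 213.2]
turn z deg 5.1 q7 0.78
level fix [-0.02 -0.   -0.  ]
```

View pics/c1.png

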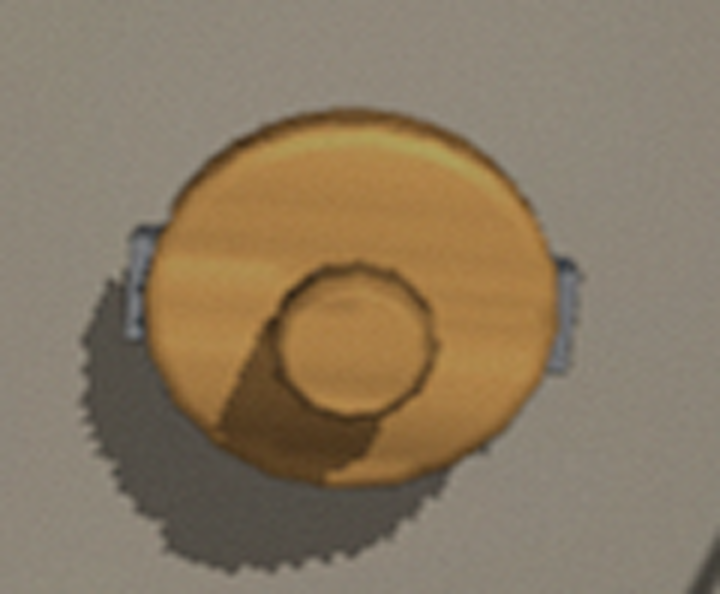

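```bash
python3 -m handwheel '[[[0,0,4.8],[1,5,50],-1],[[0,0,0],[0,0,45],-1],[[0,0,0],[0,0,0],-1]]'
python3 - <<'E'
from h import *
for z in (.019,.025):
  a=atz('w1',291.7,202.8,z);b=atz('w1',365.3,208.9,z);print(a,b,(a+b)/2,np.linalg.norm(a-b)); 
print(atz('w1',329.2,213,.055)); plan([*(a+b)/2,.024+.006],b-a)
cam('wrist','w2'); print(proj('w2',[*(a+b)/2,.055]),proj('w2',[*a,.02]),proj('w2',[*b,.02]))
E
```

```text
time_s: 3.0
position: [0.532, -0.1379, 0.1457]
ee_rot: [-1.861, -2.524, 0.005]
wrist_force: [-0.3, 0.3, -0.2]
grip_width: 0.0852
grasp_force: 0.0
[ 0.5023 -0.15  ] [ 0.5678 -0.1299] [ 0.53505 -0.13995] 0.06851466996198698
[ 0.5022 -0.1485] [ 0.5666 -0.1288] [ 0.5344  -0.13865] 0.06734574968028793
[ 0.5339 -0.1374]
shift tool mm [ -1.7   2.7 115.7]
turn z deg 0.2 q7 0.79
level fix [-0.34 -0.14  0.  ]
[327.75564725 261.51448441] [277.87705703 241.7504877 ] [376.78432145 242.25669779]
```

View pics/w2.png

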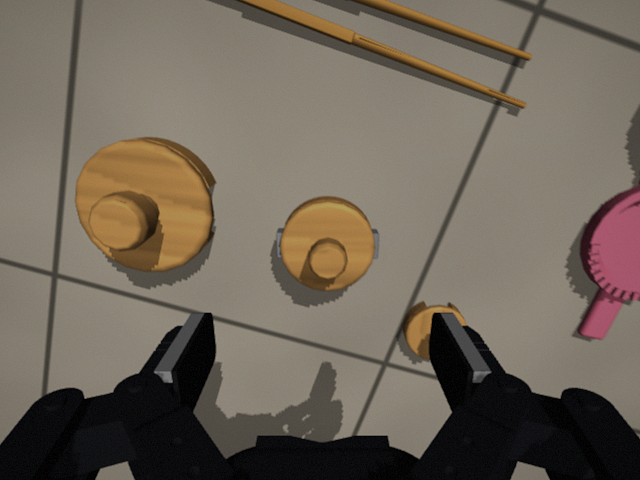

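The tabs are at (278,243) and (378.5,243) and the knob is at (327.5,260), all within 2 px of the prediction. The jaws line up with the tabs and clear the neighbouring lids.

```bash
python3 - <<'E'
from h import *
print('knob',tri([('w1',329.2,213),('w2',327.5,260)]))
A=tri([('w1',291.7,202.8),('w2',278,243)]);B=tri([('w1',365.3,208.9),('w2',378.5,243)]);print(A,B)
a=atz('w2',278,243,.021);b=atz('w2',378.5,243,.021);print((a+b)/2,np.linalg.norm(a-b))
plan([*(a+b)/2,.027],b-a)
c=camera('wrist');T=np.array(c['T_tool_cam']); print(robot.tip_reach,sense()['grip_width'])
for u,v in((212,313),(188,313),(432,313)):
  d=T[:3,:3]@[(u-c['cx'])/c['fx'],(v-c['cy'])/c['fy'],1]; k=np.sign(u-320)*.0427/d[1]; print(T[:3,3]+k*d)
E
```

```text
knob (array([ 0.5336, -0.1367,  0.0579]), [[0.0, 0.0], [-0.0, -0.0]])
(array([ 0.5024, -0.1507,  0.0165]), [[0.0, 0.0], [-0.1, -0.0]]) (array([ 0.569 , -0.1307,  0.0145]), [[0.3, -0.0], [-0.4, 0.0]])
[ 0.53505 -0.13885] 0.06819164171656235
shift tool mm [ -0.8   1.8 120.9]
turn z deg -0.2 q7 0.79
level fix [-0.15 -0.04  0.  ]
0.025 0.08554535280285973
[ 0.00899149 -0.04359479  0.01254162]
[ 0.02243281 -0.04359479 -0.01068091]
[0.00910143 0.04180521 0.012334  ]
```

```bash
python3 -m handwheel '[[[0,0,0],[-1,2,50],-1],[[0,0,0],[0,0,40],-1],[[0,0,0],[0,0,22],-1],[[0,0,0],[0,0,10],-1],[[0,0,0],[0,0,5],-1],[[0,0,0],[0,0,0],-1]]'
python3 -c "
from h import *
plan([.535,-.1388,.021])"
```

```text
time_s: 3.85
position: [0.5371, -0.139, 0.0223]
ee_rot: [1.867, 2.525, 0.002]
wrist_force: [-0.3, 0.4, 0.6]
grip_width: 0.0854
grasp_force: 0.0
shift tool mm [ 0.8 -2.   1.3]
level fix [0.09 0.03 0.  ]
```

```bash
python3 -m handwheel '[[[0,0,0],[1,-2,0],-1],[[0,0,0],[0,0,0],0],[[0,0,0],[0,0,0],1],[[0,0,0],[0,0,0],1],[[0,0,0],[0,0,0],1],[[0,0,0],[0,0,0],1]]' 50
python3 -c "
from h import *
s=sense();print(s['position'],s['moment'])"
```

```text
time_s: 4.6
position: [0.5343, -0.1385, 0.0222]
ee_rot: [1.868, 2.526, 0.001]
wrist_force: [-2.1, 0.2, 8.8]
grip_width: 0.0673
grasp_force: 54.7
[ 0.53427929 -0.13853043  0.02217505] [0.22115033 0.46468171 0.03059213]
```

```bash
python3 -m handwheel '[[[0,0,0],[0,0,-10],1],[[0,0,0],[0,0,-30],1],[[0,0,0],[0,0,-50],1],[[0,0,0],[0,0,-50],1],[[0,0,0],[0,0,-30],1],[[0,0,0],[0,0,0],1]]'
python3 -c "
from h import *
plan([.5085,.2081,.19]);plan([.5085,.2081-.07,.19])
M=Ro.from_rotvec(sense()['ee_rot']).as_matrix();print(M.round(3))"
```

```text
time_s: 5.35
position: [0.5353, -0.1388, 0.1939]
ee_rot: [1.865, 2.523, 0.005]
wrist_force: [-0.8, -0.1, -1.9]
grip_width: 0.0676
grasp_force: 57.1
shift tool mm [339.5  76.1   3.8]
level fix [0.26 0.08 0.  ]
shift tool mm [272.6  55.5   3.8]
level fix [0.26 0.08 0.  ]
[[-0.293  0.956  0.005]
 [ 0.956  0.293  0.   ]
 [-0.001  0.005 -1.   ]]
```

```bash
python3 -m handwheel '[[[0,0,0],[40,8,0],1],[[0,0,0],[50,10,0],1],[[0,0,0],[50,10,0],1],[[0,0,0],[50,10,0],1],[[0,0,0],[50,10,0],1],[[0,0,0],[32,7,0],1],[[0,0,0],[0,0,0],1],[[0,0,0],[0,0,0],1]]'
python3 - <<'E'
from h import *
plan([.5085,.2081,.19])
cam('wrist','w3'); cam('top','top3'); print(proj('w3',[.5085,.2081,.106]),proj('w3',[.5085,.2081,.106]))
E
```

```text
time_s: 6.35
position: [0.5065, 0.1369, 0.1904]
ee_rot: [-1.868, -2.526, 0.003]
wrist_force: [-0.7, -0.1, -2.0]
grip_width: 0.0675
grasp_force: 57.1
shift tool mm [67.5 22.8  0.3]
level fix [-0.09  0.05  0.  ]
[367.82875404 142.41029187] [367.82875404 142.41029187]
```

View pics/w3.png

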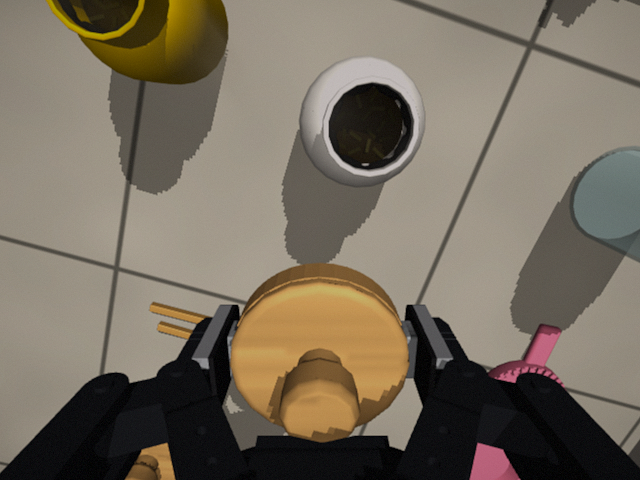

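The wrist view shows the open mouth's dark bore centred near (370,125), and the held lid's knob near (320,405). The mouth is 17 px off the prediction, so I'll refine both numerically.

```bash
python3 - <<'E'
from h import *
def rim(fn,box,thr):
    u0,v0,u1,v1=box; g=cv2.imread(f'pics/{fn}.png',0)[v0:v1,u0:u1]
    cs,_=cv2.findContours((g<thr).astype(np.uint8),0,1); c=cv2.convexHull(max(cs,key=cv2.contourArea)); e=cv2.fitEllipse(c); return (e[0][0]+u0,e[0][1]+v0),e[1],e[2]
w=rim('w3',(325,80,416,172),90);print(w)
t=rim('top0',(193,228,220,258),90);print(t)
t3=rim('top3',(193,228,220,258),90);print(t3)
sd=rim('side0',(262,172,288,190),90);print(sd)
for z in(.106,.1):print(atz('w3',*w[0],z),atz('top0',*t[0],z),atz('side0',*sd[0],z))
print(tri([('w3',*w[0]),('top0',*t[0])]),tri([('w3',*w[0]),('top0',*t[0]),('side0',*sd[0])]))
s=sense();M=Ro.from_rotvec(s['ee_rot']).as_matrix()
for z in(-33,-25,-17): print(z,proj('w3',s['position']+M@[0,0,z/1000]))
for y in(-31.5,31.5):print(proj('w3',s['position']+M@[0,y/1000,-.009]))
for x in(-31.5,31.5):print(proj('w3',s['position']+M@[x/1000,0,-.009]))
cv2.imwrite('pics/c3.png',np.hstack([cv2.resize(cv2.imread('pics/w3.png')[260:450,220:420],(400,380)),cv2.resize(cv2.imread('pics/top0.png')[215:275,180:240],(380,380),interpolation=2)]))
E
```

```text
((370.5532531738281, 126.0357666015625), (83.78081512451172, 87.94822692871094), 32.2028694152832)
((204.68344402313232, 242.11434745788574), (19.774337768554688, 20.535720825195312), 58.27214813232422)Traceback (most recent call last):
  File "<stdin>", line 7, in <module>
  File "<stdin>", line 4, in rim
cv2.error: OpenCV(4.12.0) /io/opencv/modules/imgproc/src/shapedescr.cpp:361: error: (-201:Incorrect size of input array) There should be at least 5 points to fit the ellipse in function 'fitEllipseNoDirect'
```

```bash
python3 - <<'E'
from h import *
w=(370.55,126.04);t=(204.68,242.11)
for z in(.106,.1):print(atz('w3',*w,z),atz('top0',*t,z))
print(tri([('w3',*w),('top0',*t)]))
s=sense();M=Ro.from_rotvec(s['ee_rot']).as_matrix()
for z in(-33,-17): print(z,proj('w3',s['position']+M@[0,0,z/1000]))
for x,y in((0,-31.5),(0,31.5),(31.5,0)): print(proj('w3',s['position']+M@[x/1000,y/1000,-.009]))
cv2.imwrite('pics/c3.png',cv2.resize(cv2.imread('pics/w3.png')[260:450,220:420],(600,570)))
E
```

```text
[0.5071 0.2162] [0.5072 0.2131]
[0.5079 0.2162] [0.5083 0.2143]
(array([0.5094, 0.216 , 0.0912]), [[0.6, 0.4], [-0.1, 0.2]])
-33 [325.65466054 426.67224992]
-17 [325.22531472 387.11613882]
[232.8833822  370.65622849]
[417.21088103 370.97259422]
[325.47508918 287.49765333]
```

View pics/c3.png

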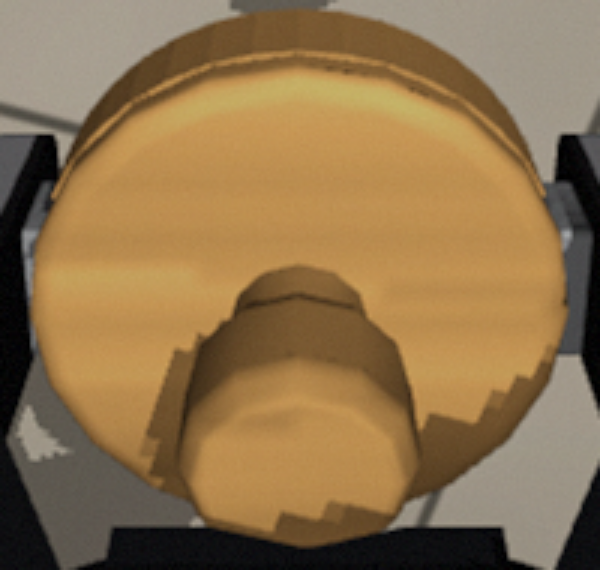

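```bash
python3 - <<'E'
from h import *
from scipy.optimize import least_squares
s=sense();M=Ro.from_rotvec(s['ee_rot']).as_matrix()
# points in lid frame, h = height above inner_mid ; tool z = z0 - h
def pt(p,x,h,y=0):
    dx,dy,dz,th=p; q=np.array([x*np.cos(th)+h*np.sin(th),y,x*np.sin(th)-h*np.cos(th)])
    return proj('w3',s['position']+M@((q+[dx,dy,dz])/1000))
def edge(p,r,h): # extreme u
    a=np.radians(np.arange(0,360,2)); U=np.array([pt(p,r*np.cos(k),h,r*np.sin(k)) for k in a]); return U[:,0].min(),U[:,0].max()
def f(p,tilt=1):
    p=np.r_[p[:3],p[3] if tilt else 0]
    l,r=edge(p,31.5,12); kl,kr=edge(p,12,32)
    return np.array([l-231.7,r-409,pt(p,31.5,12)[1]-279.5,pt(p,31.5,-6)[1]-263.3,kl-280,kr-359.3,pt(p,12,36)[1]-379,pt(p,12,20)[1]-358.5,pt(p,-12,36)[1]-442])
for t in(1,0):
    r=least_squares(f,[0,0,3,0],kwargs=dict(tilt=t)); print(t,r.x.round(2),np.degrees(r.x[3]),r.fun.round(1))
# where mouth appears rel to TCP: tool coords
for z in (.106,): 
    m=np.r_[atz('w3',370.55,126.04,z),z]; print('mouth in tool',(M.T@(m-s['position'])*1000).round(1))
E
```

```text
1 [-2.07 -1.7   9.13  0.02] 0.9096539052941547 [  0.4  -0.8   4.2   0.3   0.9  -0.6   1.7 -10.3   3.7]
0 [-1.8  -1.71  9.36  0.  ] 0.0 [  0.5  -0.9   4.3  -0.4   1.   -0.6   2.4 -10.3   3.3]
mouth in tool [76.5 23.6 84.8]
```

```bash
python3 - <<'E'
from h import *
a=np.radians(np.arange(0,360,3)); out=[]
C=np.array([.5071,.2162])
for fn,(u0,v0,u1,v1),k in(('w3',(290,50,434,194),2.6),('top0',(182,220,238,276),6.7),('side0',(250,168,302,228),6.25)):
    im=cv2.resize(cv2.imread(f'pics/{fn}.png')[v0:v1,u0:u1],None,fx=k,fy=k,interpolation=cv2.INTER_CUBIC)
    for r,z,col in((.022,.106,(0,0,255)),(.025,.106,(0,200,0)),(.04,.05,(255,0,0))):
        p=np.array([(proj(fn,[C[0]+r*np.cos(t),C[1]+r*np.sin(t),z])-[u0,v0]+.5)*k for t in a])
        for q in p: cv2.circle(im,tuple(int(x) for x in q),1,col,-1)
    out.append(cv2.copyMakeBorder(im,0,max(0,380-im.shape[0]),0,0,0)[:376,:])
cv2.imwrite('pics/c4.png',cv2.resize(np.hstack([out[0][:370],out[1][:370]]),None,fx=1,fy=1)) 
top=np.hstack([out[0][:370],out[1][:370]]);print(top.shape)
big=np.hstack([top]); cv2.imwrite('pics/c4.png',np.hstack([cv2.resize(o[:370],None,fx=.7,fy=.7) for o in out])); print(np.hstack([cv2.resize(o[:370],None,fx=.7,fy=.7) for o in out]).shape)
E
```

```text
(370, 749, 3)
(259, 751, 3)
```

View pics/c4.png

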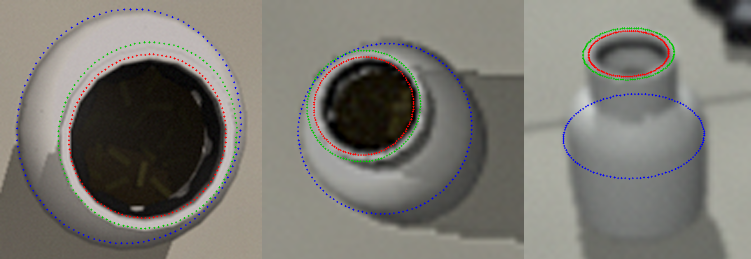

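The overlay shows the wrist view fitting (.5071,.2162) to about 1 mm. The top view puts the caddy about 2.7 mm lower in y and the side view about 1 px away. That spread is camera bias, so I'll compare the lid and the mouth within the same camera.

```bash
python3 - <<'E'
from h import *
from scipy.optimize import least_squares
a=np.radians(np.arange(0,360,3))
def mask(fn,box):
    u0,v0,u1,v1=box; h=cv2.cvtColor(cv2.imread(f'pics/{fn}.png')[v0:v1,u0:u1],cv2.COLOR_BGR2HSV)
    m=((h[...,1]>95)&(h[...,0]>8)&(h[...,0]<30)).astype(np.uint8); n,l,st,ce=cv2.connectedComponentsWithStats(m); i=1+st[1:,4].argmax()
    x,y,w,hh,_=st[i]; return np.array([x+u0-.5,y+v0-.5,x+u0+w-.5,y+v0+hh-.5])
def bb(fn,c):
    p=np.array([proj(fn,[c[0]+r*np.cos(t),c[1]+r*np.sin(t),z]) for t in a for r,z in((.0315,.031),(.0315,.013),(.012,.055),(.012,.039))]); return np.r_[p.min(0),p.max(0)]
for fn,box in(('top0',(350,222,396,275)),('side0',(302,290,348,332)),('w1',(275,150,385,255)),('w2',(265,180,390,300))):
    b=mask(fn,box); r=least_squares(lambda c:bb(fn,c)-b,[.534,-.139]); print(fn,r.x.round(4),r.fun.round(1))
# caddy in top0/side0: bright-body bbox vs model
E
```

```text
top0 [ 0.5337 -0.1412] [-0.1 -0.7  0.1  0.7]
side0 [ 0.5348 -0.1401] [-1.  -1.3  1.   1.1]
w1 [ 0.5339 -0.139 ] [-0.7 -0.3  0.7  0.3]
w2 [ 0.5342 -0.139 ] [-0.7 -0.8  0.7  0.9]
```

```bash
python3 -m handwheel '[[[0,0,0],[30,10,0],1],[[0,0,0],[30,10,0],1],[[0,0,0],[15,3,0],1],[[0,0,0],[0,0,0],1],[[0,0,0],[0,0,0],1]]'
python3 -c "
from h import *
plan([.5067,.2163,.135]); print(sense()['moment'])"
```

```text
time_s: 7.08
position: [0.5072, 0.2143, 0.1913]
ee_rot: [1.87, 2.524, -0.001]
wrist_force: [0.3, 0.3, -0.9]
grip_width: 0.0675
grasp_force: 57.1
shift tool mm [ 2.1  0.1 56.3]
level fix [-0.02  0.04  0.  ]
[-0.00754889 -0.01426514 -0.02596015]
```

```bash
python3 -m handwheel '[[[0,0,0],[2,0,25],1],[[0,0,0],[0,0,25],1],[[0,0,0],[0,0,6],1],[[0,0,0],[0,0,0],1],[[0,0,0],[0,0,0],1]]'
python3 -c "
from h import *
plan([.5067,.2163,.119]);cam('side','s5')"
python3 -m handwheel '[[[0,0,0],[0,0,4],1],[[0,0,0],[0,0,4],1],[[0,0,0],[0,0,4],1],[[0,0,0],[0,0,0],1]]'
```

```text
time_s: 7.7
position: [0.5071, 0.2178, 0.1363]
ee_rot: [1.868, 2.525, 0.002]
wrist_force: [0.1, 0.1, -0.6]
grip_width: 0.0676
grasp_force: 57.0
shift tool mm [-1.4 -0.9 17.3]
level fix [ 0.08 -0.02  0.  ]
time_s: 8.25
position: [0.5062, 0.2179, 0.1228]
ee_rot: [-1.868, -2.526, 0.001]
wrist_force: [-0.1, 0.0, -1.1]
grip_width: 0.0678
grasp_force: 57.0
```

```bash
python3 -m handwheel '[[[0,0,0],[-1,0,1],1],[[0,0,0],[0,0,1.5],1],[[0,0,0],[0,0,0],1]]'
python3 -m handwheel '[[[0,0,0],[0,0,2],1],[[0,0,0],[0,0,0],1]]'
python3 -m handwheel '[[[0,0,0],[0,0,2],1],[[0,0,0],[0,0,0],1]]'
```

```text
time_s: 8.62
position: [0.5067, 0.217, 0.1207]
ee_rot: [-1.868, -2.526, 0.0]
wrist_force: [-0.3, -0.1, -2.1]
grip_width: 0.0672
grasp_force: 57.0
time_s: 8.88
position: [0.5072, 0.217, 0.1189]
ee_rot: [1.868, 2.525, 0.001]
wrist_force: [1.5, -0.2, -1.4]
grip_width: 0.0674
grasp_force: 57.3
time_s: 9.12
position: [0.5076, 0.2171, 0.1175]
ee_rot: [1.868, 2.525, 0.003]
wrist_force: [1.5, -0.8, 4.5]
grip_width: 0.0673
grasp_force: 57.8
```

Gasket contact is at TCP z ≈ 0.118, as expected. I'll press on in small steps.

```bash
for i in 1; do python3 -m handwheel '[[[0,0,0],[0,0,2],1],[[0,0,0],[0,0,0],1]]'; done
python3 -m handwheel '[[[0,0,0],[0,0,2],1],[[0,0,0],[0,0,0],1]]'
python3 -m handwheel '[[[0,0,0],[0,0,2],1],[[0,0,0],[0,0,0],1]]'
```

```text
time_s: 9.38
position: [0.5075, 0.2172, 0.1151]
ee_rot: [1.867, 2.525, 0.002]
wrist_force: [3.0, 0.0, 0.8]
grip_width: 0.0674
grasp_force: 57.3
time_s: 9.62
position: [0.507, 0.2171, 0.1127]
ee_rot: [1.868, 2.526, 0.001]
wrist_force: [2.8, -1.0, -0.2]
grip_width: 0.0673
grasp_force: 57.4
time_s: 9.88
position: [0.5067, 0.217, 0.1105]
ee_rot: [1.868, 2.526, -0.0]
wrist_force: [3.1, 0.2, -0.3]
grip_width: 0.0675
grasp_force: 57.3
```

```bash
python3 -m handwheel '[[[0,0,0],[0,0,2],1],[[0,0,0],[0,0,0],1]]'
python3 -m handwheel '[[[0,0,0],[0,0,1],1],[[0,0,0],[0,0,0],1]]'
python3 -m handwheel '[[[0,0,0],[0,0,1],1],[[0,0,0],[0,0,0],1]]'
```

```text
time_s: 10.12
position: [0.5066, 0.217, 0.1085]
ee_rot: [-1.868, -2.526, 0.001]
wrist_force: [3.1, -0.7, -1.2]
grip_width: 0.0672
grasp_force: 57.3
time_s: 10.38
position: [0.5067, 0.2171, 0.1082]
ee_rot: [-1.868, -2.526, -0.0]
wrist_force: [-0.2, -1.3, 6.6]
grip_width: 0.0674
grasp_force: 58.0
time_s: 10.62
position: [0.5068, 0.2171, 0.1081]
ee_rot: [-1.868, -2.525, -0.002]
wrist_force: [-3.5, -2.4, 18.5]
grip_width: 0.0678
grasp_force: 59.1
```

```bash
python3 -m handwheel '[[[0,0,0],[0,0,-1.5],1],[[0,0,0],[0,0,0],1]]'
python3 -m handwheel '[[[0,0,0],[0,0,0],0.5],[[0,0,0],[0,0,0],0],[[0,0,0],[0,0,0],-1],[[0,0,0],[0,0,0],-1],[[0,0,0],[0,0,0],-1]]'
```

```text
time_s: 10.88
position: [0.5067, 0.217, 0.1083]
ee_rot: [-1.868, -2.526, 0.0]
wrist_force: [1.0, -0.5, 3.1]
grip_width: 0.067
grasp_force: 57.6
time_s: 11.5
position: [0.5063, 0.2171, 0.108]
ee_rot: [-1.867, -2.526, 0.001]
wrist_force: [-0.3, 0.8, -0.6]
grip_width: 0.0853
grasp_force: 0.0
```

```bash
python3 -m handwheel '[[[0,0,0],[0,0,-8],-1],[[0,0,0],[0,0,-15],-1],[[0,0,0],[0,0,-15],-1],[[0,0,0],[0,0,0],-1],[[0,0,0],[0,0,0],-1]]'
python3 - <<'E'
from h import *
plan([.5068,.2171,.146]); cam('wrist','w6'); cam('side','s6')
s=sense();M=Ro.from_rotvec(s['ee_rot']).as_matrix()
im=cv2.imread('pics/w6.png'); im2=cv2.imread('pics/s6.png')[140:240,220:340]
cv2.imwrite('pics/c6.png',np.hstack([im[150:480,100:540],cv2.resize(im2,(360,330))[:, :]]))
print(proj('w6',[.5068,.2171,.141]))
E
```

```text
time_s: 12.12
position: [0.5066, 0.2172, 0.1464]
ee_rot: [-1.867, -2.526, -0.001]
wrist_force: [0.3, -0.5, -0.2]
grip_width: 0.0855
grasp_force: 0.0
shift tool mm [-0.2  0.2  0.4]
level fix [ 0.01 -0.02  0.  ]
[324.73482033 343.97379892]
```

View pics/c6.png

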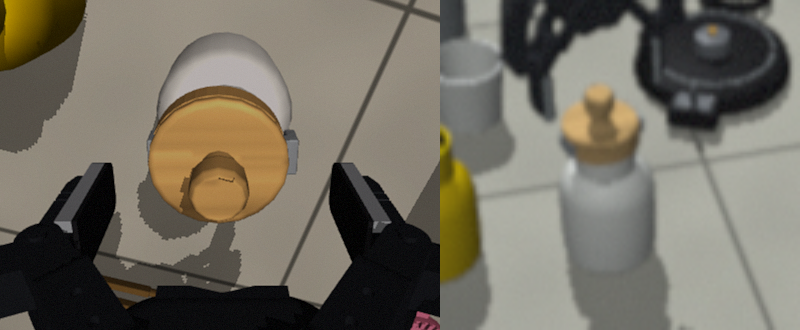

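The picture shows the lid seated on the upright caddy. The knob is at (320,345) in the wrist view, as predicted, and the open jaws straddle it.

```bash
python3 -m handwheel '[[[0,0,0],[0,0,0],0],[[0,0,0],[0,0,0],0],[[0,0,0],[0,0,0],1],[[0,0,0],[0,0,0],1],[[0,0,0],[0,0,0],1],[[0,0,0],[0,0,0],1]]' 30
```

```text
time_s: 12.98
position: [0.5067, 0.217, 0.1462]
ee_rot: [-1.868, -2.526, 0.0]
wrist_force: [0.4, -0.2, 0.1]
grip_width: 0.0221
grasp_force: 29.4
```

```bash
python3 -m handwheel '[[[0,0,0],[0,0,-3],1],[[0,0,0],[0,0,-5],1],[[0,0,0],[0,0,-6],1],[[0,0,0],[0,0,-8],1],[[0,0,0],[0,0,0],1]]'
python3 -m handwheel '[[[0,0,0],[0,0,-15],1],[[0,0,0],[0,0,-25],1],[[0,0,0],[0,0,-25],1],[[0,0,0],[0,0,-25],1],[[0,0,0],[0,0,-15],1],[[0,0,0],[0,0,-5],1],[[0,0,0],[0,0,0],1],[[0,0,0],[0,0,0],1]]'
python3 - <<'E'
from h import *
plan([.5067,.217,.278]); P=cam('side','s7'); print(sense()['wrist_force'],sense()['grip_width'])
print(proj('s7',[.507,.215,.106]),proj('s7',[.507,.215,.26]))
h=cv2.cvtColor(cv2.imread('pics/s7.png'),cv2.COLOR_BGR2HSV); cv2.imwrite('pics/c7.png',cv2.resize(cv2.imread('pics/s7.png')[60:240,200:360],(640,590),interpolation=cv2.INTER_AREA)[:590])
E
```

```text
time_s: 13.6
position: [0.5072, 0.2173, 0.1692]
ee_rot: [1.868, 2.526, 0.002]
wrist_force: [0.5, 0.0, -0.8]
grip_width: 0.0221
grasp_force: 29.4
time_s: 14.6
position: [0.5063, 0.2169, 0.2774]
ee_rot: [-1.867, -2.526, 0.002]
wrist_force: [0.2, -0.2, -0.5]
grip_width: 0.0222
grasp_force: 29.5
shift tool mm [-0.1  0.4 -0.6]
level fix [-0.08  0.03  0.  ]
[0.16946076 0.96081302 0.56602552] 0.0227703347926853
[273.48517981 180.00841628] [269.69949798 121.08646963]
```

View pics/c7.png

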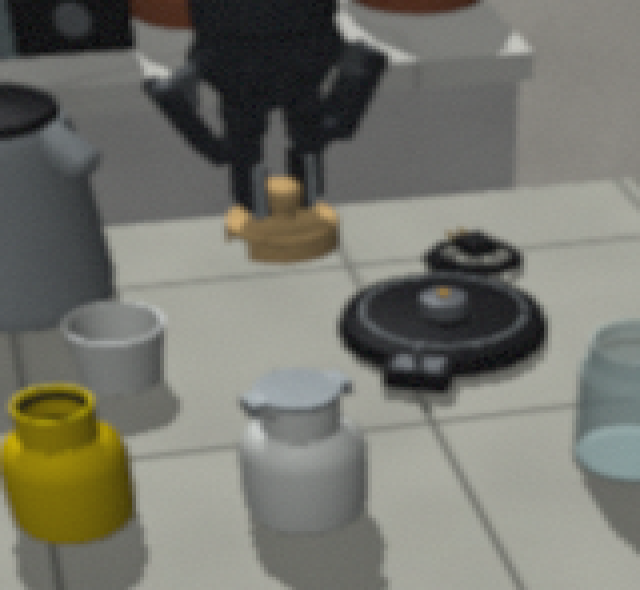

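The inner lid sits flush on the neck with the caddy in place, and the outer lid hangs level about 130 mm above its closed place.

```bash
python3 -c "
from plant import robot
print(robot.job_done())"
```

```text
the job is handed in; nothing more can be done
None
```

I handed the job in at about 15 s: the inner lid is pressed home to a hard stop in the caddy, and the outer lid is held level by its knob about 130 mm above its closed place; the judge's result was not shown.

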